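Raise the ledge of the sloping book stand and clamp it

ROBOT

A 6-joint arm with a two-finger parallel gripper is mounted at the origin on the work surface. World frame = base frame: x ahead of the robot, y to its left, z up, the work surface at z = 0. Lengths are in m, angles in rad, forces in N, time in s.
With the tool pointing down it reaches from about 0.375 to 0.975 m from the base axis. Payload 3.8 kg.
Tool frame: the origin (TCP) lies at the very end of the fingers, on their centre line; the grasp point (between the pads) lies 19 mm behind it; z points along the fingers, y is the direction in which the jaws open and shut (so a half turn about z gives the same grasp; the last joint's range is limited). The gripper opens to 88 mm and grips with 3 to 60 N. Pads are 18 mm wide; open, the fingers measure 123 mm over their backs; the gripper's body (75 mm by 187 mm) begins 45 mm behind the grasp point.
Start: joints at [1.296, 0.264, 1.604, -0, 1.274, -0.037], TCP at [0.159, 0.656, 0.239] pointing down, gripper open.
Joint ranges: [-2.63, 2.63], [-0.94, 2.18], [0.31, 2.57], [-1.31, 4.45], [0, 2.66], [-2.55, 2.55]. Speed limits (rad/s): [2.57, 2.57, 3.14, 3.14, 3.14, 3.14].

INTERFACE

Orientations are given as a unit quaternion [x, y, z, w].
In Python, from cell import observe, optics, manip gives the robot as it stands.
- The arm moves only by the tool arm_command, never from a script. Its argument "plan" is a list of rows, each a list of 7 numbers: the turn, a rotation vector about the tool's x, y, z in rad, then the shift along the tool's x, y, z in m, then the closure, from 0 (fully open) to 1 (shut). In form: [[rx, ry, rz, tx, ty, tz, claw], ...]. A call has 1 to 20 rows; each row is the pose to reach, as a shift and turn from the pose commanded when the call began, along the tool's axes at that moment; what a row does not reach only later rows make up. A row lasts 1/8 s, in which the tool goes at most 62.5 mm and 10.7 degrees, less where a joint would pass 70% of its speed; a pose out of reach is approached as far as the arm can. A call with a gripper value outside its range is refused whole. The fingers move at their own pace and stop on an object; "newtons" is the grip in N (left out, the last holds). Time passes only in rows, so rows that repeat a pose let the fingers close. It gives the time, the measured TCP pose, the force and the opening at its end, in the units of the state.
- observe(): the state, without advancing time (a new reading comes with each control period).
- optics.grab_frame(name): name is "scene" or "side" or "wrist"; returns the picture (400x640x3 uint8, red, green, blue); there is no depth.
- optics.camera_params(name): a dict with "fx", "fy", "cx", "cy" (pixels), "R" (3x3) and "t" (3): a world point X has camera coordinates R X + t. Camera axes: x right, y down, z forward; pixel columns grow to the right and rows downward; lengths in m; the calibration is good to about 2 mm. A picture is of the moment at which its call begins: read the wrist's pose just before it. camera_params takes no time and is no camera call; for the wrist camera it gives the pose at the moment of the call.
- manip.close_job(): hands the job in, once; it reports no verdict.
The state is a dict: "clock": time; "joint_pos": joint angles; "joint_vel": joint speeds; "tau": joint torques, N m; "position": TCP position; "tool_rot": TCP orientation; "ft_force": force on the tool from outside, world axes, zero at the start; "ft_torque": the same for the moment, N m; "grip_width": finger opening in m.
Only numpy, scipy, OpenCV 4.12 (cv2) and the standard library are available. Lean on these libraries where they do the work, as an engineer would, in place of code of your own. Each camera call takes 0.05 s, during which the arm holds its last target.

TASK

The next books for cleaning are small paperbacks, so raise the ledge of the sloping book stand to the second hole from the top (the fourth of the five holes up its tube): pull the spring plunger back, slide the ledge up and let the plunger drop fully home in that hole. Then screw the round clamp knob below it clockwise until it is tight. Do not disturb the books, spray can and cap beside the stand.

Things in the scene. Friction and masses are not known exactly. Their poses are not given: they have to be found in the camera images.
- stand: sloping book stand screwed to the bench, 304 mm wide, 400 mm deep: a grey board in two halves, its face rising away from the robot at 30 degrees; origin on the bench under its middle, x to its back. Up its middle runs a 40 mm square steel tube with five holes at 40 mm pitch in its upper face, and on the tube slides a dark steel sleeve with the book ledge, plunger and clamp knob.
- plunger_knob (a point): centre of the spring plunger's black round knob, 32 mm across, 40 mm tall, on the sleeve just below the ledge. Axes: x up the slope along the tube, y across, z out of the slope along the plunger (30 degrees off vertical, leaning to the robot). With the pin home it is 68 mm out from the tube's face. The fixed steel barrel under it is 24 mm across, its top 46 mm out from the tube.
- clamp_knob (a point): centre of the clamp screw's black round knurled knob, 44 mm across, 34 mm tall, on the sleeve 95 mm down-slope of the plunger; z out of the slope along the screw, x and y turn with it. About 43 mm out from the tube's face when slack; sinks 6 mm a turn. Under it a steel boss, 32 mm across, reaches 18 mm out from the tube, the sleeve 6 mm.
- fourth_hole (a point): mouth of the fourth hole from the bottom (second from the top), 13 mm across, in the upper face of the tube on the plunger's line of travel. Axes as for plunger_knob.
- ledge (a point): middle of the top edge of the ledge's lip, 240 mm wide across the slope and 3 mm thick, 35 mm up-slope of the plunger's axis and 35 mm out from the tube's face; moves with the sleeve
- sleeve (a joint): travel of the sleeve and ledge up the tube, m: 0 with the plunger over the lowest hole, then holes at 0.040, 0.080, 0.120 (the fourth) and 0.160. Stiff (about 6 N), stays where left. Starts in the lowest hole, within 1 mm of 0.
- plunger (a joint): how far the plunger is drawn out, m: 0 fully home in a hole, 0.012 with the pin riding on the tube, 0.016 drawn fully back. Its spring pulls it in with about 8 N at 0 and 13 N at 0.016; let go, it snaps in. The pin has a round nose, 10 mm across, and finds a hole within about 3 mm; elsewhere it rides on the tube and drops in the next hole it is slid over.
- clamp (a joint): turn of the clamp screw, rad: grows clockwise seen from outside the slope (from above); starts slack between 0 and 0.9 and its end bears on the tube from about 6.0; it stops, tight, at 6.6. Turning takes about 0.06 N m and it stays where it is left.
- books: bystander: a pile of three books, 190 x 135 mm, 78 mm high, to the left of the stand; origin under its middle
- aerosol: bystander: yellow and red spray can, 66 mm across, 196 mm tall, to the right of the stand; origin under its middle
- spray_cap: bystander: yellow open cap, 68 mm across, 45 mm tall, to the right of the stand; origin under its middle

How it is judged:
On the way:
1. the plunger has dropped home in the fourth hole while the clamp is still slack (value of joint sleeve between 0.115 and 0.125 m and value of joint plunger below 0.003 m and value of joint clamp below 2 rad), for 0.3 s.
At the end, for the whole second after the job is handed in: The sleeve stands at the fourth hole (joint sleeve 0.115 to 0.125) with the plunger home (drawn out less than 3 mm) and the clamp screw tight (joint clamp over 6.2 of 6.6 rad); the things beside the stand have not been shifted by more than 30 mm (value of joint sleeve between 0.115 and 0.125 m and value of joint plunger below 0.003 m and value of joint clamp above 6.2 rad); the robot touches nothing.
It fails at once if the books, spray can or cap beside the stand are shifted by more than 30 mm (distance of any of books, aerosol, spray_cap from where it was at the start of the episode above 0.03 m).
It also fails if it takes over 67 s, if anything falls off the work surface, if the arm or the gripper's body presses on something with over 40 N, if the wrist force passes 120 N, or if a joint passes its speed limit or range.

## Working session

There is one attempt and no reset: what is moved stays moved. The work goes in short steps, Python scripts to look and compute and a tool call to move; the robot and the scene stay as the last step left them, time stands still between calls to the robot, and variables do not carry over. Pictures are saved under pics/ and viewed, and the job is handed in when it is done.

Besides the shell and the picture viewer there is one more tool, called after "Request:" by a JSON object that holds its "api" and its "payload", one argument or row to a line. arm_command: Moves the arm, as the interface text tells. Its arguments: {"type":"object","properties":{"plan":{"type":"array"},"newtons":{"type":"number"}},"required":["plan"]}

```bash
ls; mkdir -p pics; python3 - <<'E'
from cell import observe, optics, manip
import cv2
s=observe();print(s)
for n in ["scene","side","wrist"]:
    p=optics.camera_params(n);print(n,p)
    cv2.imwrite(f"pics/{n}0.png",optics.grab_frame(n)[:,:,::-1])
E
```

```text
pics
{'clock': 0.0, 'joint_pos': array([ 1.29611215e+00,  2.64765821e-01,  1.60535775e+00,  4.43823884e-06,
        1.27368764e+00, -3.68667423e-02]), 'joint_vel': array([-0.00160229, -0.00195975, -0.00063933,  0.00025008,  0.0019739 ,
       -0.00143602]), 'tau': array([-2.51699767e-04, -5.02138460e+01, -3.56867230e+01,  7.29508465e-02,
        2.94957706e-02, -1.02806307e-04]), 'position': array([0.15880592, 0.65533082, 0.23738824]), 'tool_rot': array([ 1.18629276e-01,  9.92937996e-01, -1.09551571e-03, -1.74195531e-04]), 'ft_force': array([ 0.56794033, -0.2138963 ,  0.15351896]), 'ft_torque': array([ 0.0033194 , -0.0226756 , -0.01416665]), 'grip_width': 0.08801562739860681}
scene {'fx': 459.05432670817714, 'fy': 459.05432670817714, 'cx': 320.3824630786019, 'cy': 198.80480364374372, 'R': array([[-0.83197366,  0.55465428, -0.01335901],
       [ 0.43191577,  0.63237896, -0.64307513],
       [-0.34823642, -0.54079153, -0.76568657]]), 't': array([ 0.48100443, -0.17770275,  1.53077173])}
side {'fx': 416.59726829729203, 'fy': 416.59726829729203, 'cx': 312.8450909186484, 'cy': 197.6123895641623, 'R': array([[ 0.94081084, -0.33846895, -0.01771274],
       [-0.18699997, -0.47478059, -0.86000837],
       [ 0.28267647,  0.81241748, -0.50997241]]), 't': array([-0.51948222,  0.2637553 ,  1.01128646])}
wrist {'fx': 307.0941742568769, 'fy': 307.0941742568769, 'cx': 315.71343953180866, 'cy': 199.56431731960907, 'R': array([[ 0.23600946,  0.97174749, -0.00251882],
       [ 0.93079197, -0.22531641,  0.2878521 ],
       [ 0.27915202, -0.07028031, -0.95767156]]), 't': array([-0.67305569, -0.03792319,  0.39014041])}
```

View pics/scene0.png

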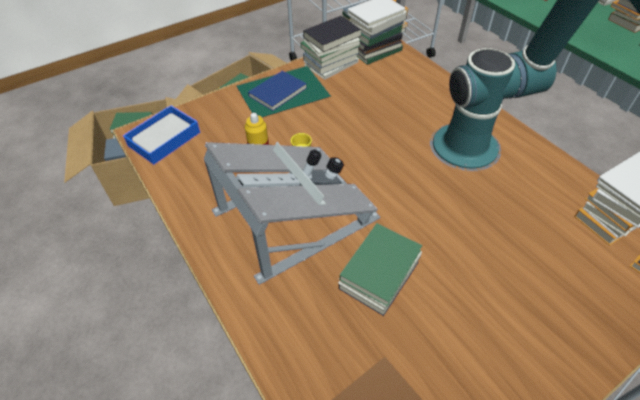

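View pics/side0.png

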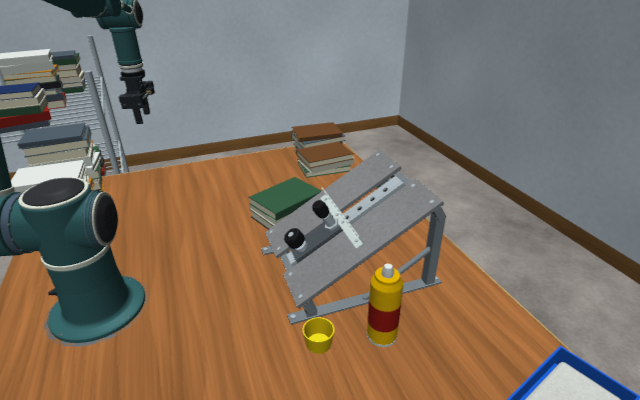

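View pics/wrist0.png

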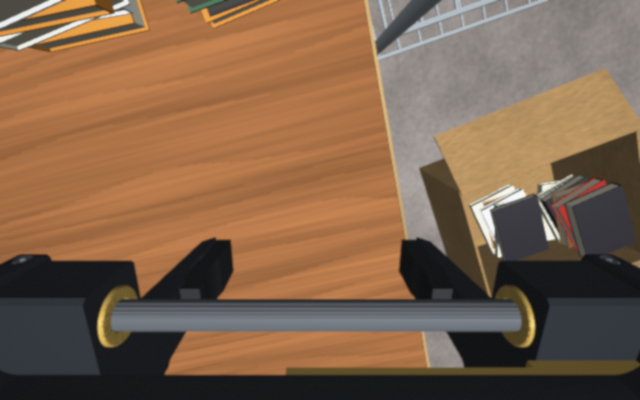

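The scene picture shows the plunger knob at about (314,157) and the clamp knob at about (336,165). The side picture shows them at (320,208) and (294,239), with the holes up the tube in line behind the pale lip. Next I'll enlarge both views and triangulate the knobs.

```bash
cat > h.py <<'E'
import numpy as np, cv2
from scipy.spatial.transform import Rotation as Rot
from cell import observe, optics
def ray(p,uv):
    R=np.array(p["R"]);t=np.array(p["t"])
    d=R.T@np.array([(uv[0]-p["cx"])/p["fx"],(uv[1]-p["cy"])/p["fy"],1.]);return -R.T@t,d/np.linalg.norm(d)
def tri(obs):
    A=np.zeros((3,3));b=np.zeros(3);L=[]
    for p,uv in obs:
        o,d=ray(p,uv);P=np.eye(3)-np.outer(d,d);A+=P;b+=P@o;L.append((o,P))
    X=np.linalg.solve(A,b);return X,[float(np.linalg.norm(P@(X-o))) for o,P in L]
def proj(p,X):
    c=np.array(p["R"])@X+np.array(p["t"]);return p["fx"]*c[0]/c[2]+p["cx"],p["fy"]*c[1]/c[2]+p["cy"]
E
python3 - <<'E'
from h import *
a=cv2.imread("pics/scene0.png");b=cv2.imread("pics/side0.png")
for n,im,(x0,y0,x1,y1) in [("scene",a,(200,130,390,230)),("side",b,(250,140,450,330))]:
    c=im[y0:y1,x0:x1];k=4 if n=="scene" else 3
    cv2.imwrite(f"pics/{n}0z.png",cv2.resize(c,None,fx=k,fy=k,interpolation=cv2.INTER_CUBIC))
    m=(c.max(2)<60).astype(np.uint8)
    nn,l,st,ce=cv2.connectedComponentsWithStats(m)
    for i in range(1,nn):
        if st[i,4]>25: print(n,st[i]+[x0,y0,0,0,0],ce[i]+[x0,y0])
E
```

```text
scene [307 151  13  14 136] [313.39705882 157.54411765]
scene [327 158  16  15 136] [334.26470588 165.69117647]
side [276 195  39  25 183] [290.54644809 208.79781421]
side [313 200  16  18 207] [320.31400966 208.94202899]
side [285 228  20  21 270] [294.43333333 238.5962963 ]
side [310 230  32  23  51] [325.76470588 240.7254902 ]
```

View pics/scene0z.png

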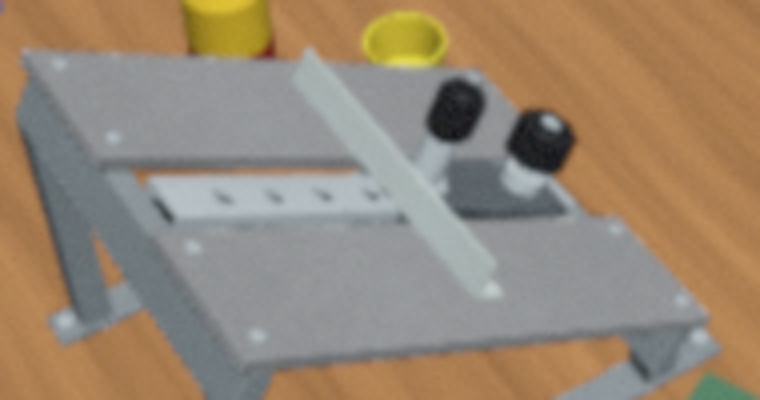

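View pics/side0z.png

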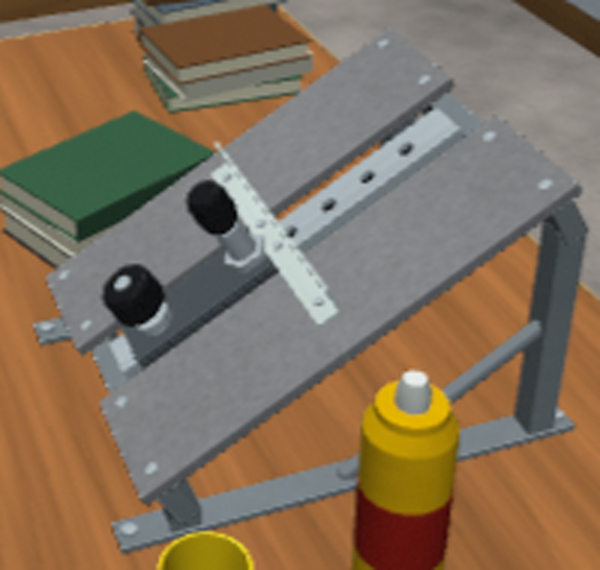

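The zooms show four holes. In the scene zoom they are at (224..372, 196), and in the side zoom they run from (406,150) down to (292,232). I'll triangulate the holes and knobs and get the stand's axes from them.

```bash
python3 - <<'E'
from h import *
S=optics.camera_params("scene");D=optics.camera_params("side")
sc=lambda u,v:(u/4+200-.375,v/4+130-.375); sd=lambda u,v:(u/3+250-.33,v/3+140-.33)
P={"h5":((224,197),(406,150)),"h4":((274,196),(367,178)),"h3":((323,195),(330,205)),"h2":((372,195),(292,232)),
"pl":((456,110),(213,207)),"cl":((541,141),(134,295)),
"TLcorner":((25,52),(577,190)),"lipR":((305,60),(328,312)),}
X={}
for k,(a,b) in P.items():
    X[k],e=tri([(S,sc(*a)),(D,sd(*b))]);print(k,X[k].round(4),np.round(e,4))
H=np.array([X["h5"],X["h4"],X["h3"],X["h2"]]);d=(H[0]-H[3])
print("pitch",np.linalg.norm(d)/3,"elev",np.degrees(np.arcsin(d[2]/np.linalg.norm(d))),"yaw",np.degrees(np.arctan2(d[1],d[0])))
for k in("pl","cl"):
  pass
yaw=np.arctan2(d[1],d[0])
for y in (yaw,):
    x=np.array([np.cos(y)*np.cos(np.pi/6),np.sin(y)*np.cos(np.pi/6),.5]);yy=np.array([-np.sin(y),np.cos(y),0]);z=np.cross(x,yy)
    c=H.mean(0)  # between h3,h4 : 0.10 up
    for k in X: q=X[k]-c;print(k,(q@x+.1).round(4),(q@yy).round(4),(q@z).round(4))
E
```

```text
h5 [ 0.7218 -0.074   0.2137] [0.0004 0.0004]
h4 [ 0.6875 -0.0737  0.1938] [0.0002 0.0002]
h3 [ 0.6538 -0.0731  0.1745] [0.0005 0.0005]
h2 [ 0.6194 -0.0714  0.1547] [0.0013 0.0013]
pl [ 0.5496 -0.0716  0.1957] [0.0005 0.0005]
cl [ 0.48   -0.071   0.1261] [0.0006 0.0006]
TLcorner [ 0.7787 -0.2277  0.2494] [0.0008 0.0008]
lipR [ 0.5944 -0.1984  0.167 ] [0.0006 0.0006]
pitch 0.039400180174230096 elev 29.960745206936767 yaw -1.4383749511239052
h5 0.1591 0.0004 0.0
h4 0.1194 -0.0002 -0.0001
h3 0.0806 -0.0005 0.0
h2 0.0409 0.0004 0.0001
pl 0.0009 -0.0016 0.0704
cl -0.0942 -0.0027 0.045
TLcorner 0.2295 -0.1519 0.0005
lipR 0.0281 -0.1272 0.0217
```

The holes fit well: pitch 39.4 mm, elevation 29.96°, knobs 70 and 45 mm out from the tube, and board half-width 152 mm. The stand's yaw is about -1°. Next I'll work out the pre-grasp pose.

```bash
cat >> h.py <<'E'
YAW=np.radians(-1.0)
X_=np.array([np.cos(YAW)*np.cos(np.pi/6),np.sin(YAW)*np.cos(np.pi/6),.5]);Y_=np.array([-np.sin(YAW),np.cos(YAW),0]);Z_=np.cross(X_,Y_)
H4=np.array([0.6876,-0.0733,0.1940])   # fourth hole mouth
def slope(s,y,z): return H4+X_*(s-.12)+Y_*y+Z_*z   # s = sleeve coordinate of plunger axis
def toslope(p): q=np.asarray(p)-H4; return np.round([q@X_+.12,q@Y_,q@Z_],4)
RT=np.column_stack([-X_,Y_,-Z_])  # tool axes, jaws across
def delta(target,Rt=None,s=None):
    s=s or observe();R0=Rot.from_quat(s["tool_rot"]);Rt=RT if Rt is None else Rt
    return np.round(np.r_[(R0.inv()*Rot.from_matrix(Rt)).as_rotvec(),R0.inv().apply(np.asarray(target)-s["position"])],4)
E
python3 - <<'E'
from h import *
w=optics.camera_params("wrist");s=observe()
R0=Rot.from_quat(s["tool_rot"]);print("cam in tool",R0.inv().apply(-w["R"].T@w["t"]-s["position"]).round(3), R0.as_matrix().round(3).tolist())
print(np.linalg.det(RT),RT.round(3).tolist())
print("waypoint",delta([0.45,0.30,0.42]))
print("above plunger",slope(0,0,.15).round(3),delta(slope(0,0,.15)))
E
```

```text
cam in tool [ 0.076 -0.001 -0.145] [[-0.972, 0.236, -0.0], [0.236, 0.972, -0.002], [0.0, -0.002, -1.0]]
1.0000000000000002 [[-0.866, 0.017, 0.5], [0.015, 1.0, -0.009], [-0.5, 0.0, -0.866]]
waypoint [-0.0594 -0.5217 -0.2148 -0.3667 -0.2772 -0.1819]
above plunger [ 0.509 -0.07   0.264] [-0.0594 -0.5217 -0.2148 -0.5109 -0.6229 -0.0252]
```

Request:
{"api": "arm_command", "payload": {
  "plan": [
    [0, 0, 0, -0.1, -0.05, -0.15, 0],
    [-0.06, -0.52, -0.215, -0.367, -0.277, -0.18, 0],
    [-0.06, -0.52, -0.215, -0.367, -0.277, -0.18, 0],
    [-0.06, -0.52, -0.215, -0.367, -0.277, -0.18, 0],
    [-0.06, -0.52, -0.215, -0.367, -0.277, -0.18, 0],
    [-0.06, -0.52, -0.215, -0.367, -0.277, -0.18, 0],
    [-0.06, -0.52, -0.215, -0.367, -0.277, -0.18, 0],
    [-0.06, -0.52, -0.215, -0.367, -0.277, -0.18, 0],
    [-0.06, -0.52, -0.215, -0.511, -0.623, -0.1, 0],
    [-0.06, -0.52, -0.215, -0.511, -0.623, -0.1, 0],
    [-0.06, -0.52, -0.215, -0.511, -0.623, -0.1, 0],
    [-0.06, -0.52, -0.215, -0.511, -0.623, -0.1, 0],
    [-0.06, -0.52, -0.215, -0.511, -0.623, -0.1, 0],
    [-0.06, -0.52, -0.215, -0.511, -0.623, -0.1, 0],
    [-0.06, -0.52, -0.215, -0.511, -0.623, -0.025, 0],
    [-0.06, -0.52, -0.215, -0.511, -0.623, -0.025, 0],
    [-0.06, -0.52, -0.215, -0.511, -0.623, -0.025, 0],
    [-0.06, -0.52, -0.215, -0.511, -0.623, -0.025, 0]
  ]
}}

```text
clock: 2.4
position: [0.5104, -0.0689, 0.2667]
tool_rot: [0.007, 0.966, -0.001, 0.26]
ft_force: [0.2, 0.5, -0.4]
grip_width: 0.0882
```

```bash
python3 - <<'E'
from h import *
s=observe();w=optics.camera_params("wrist")
cv2.imwrite("pics/w1.png",optics.grab_frame("wrist")[:,:,::-1])
print(s["joint_pos"].round(3),toslope(s["position"]),delta(slope(0,0,.15)))
for q in [(0,0,.088),(-.095,0,.060),(.0,0,.068),(.035,0.12,.035),(.035,-.12,.035),(.12,0,0)]: print(q,np.round(proj(w,slope(*q)),1))
E
```

```text
[-0.266 -0.395  2.256  0.181  0.776 -1.919] [0.0028 0.0013 0.1515] [ 0.0026  0.0034  0.0017  0.0031 -0.0013  0.0018]
(0, 0, 0.088) [314.3 212.8]
(-0.095, 0, 0.06) [314.3  75.1]
(0.0, 0, 0.068) [314.3 204.3]
(0.035, 0.12, 0.035) [444.7 229.6]
(0.035, -0.12, 0.035) [183.9 229.6]
(0.12, 0, 0) [314.5 288.6]
```

View pics/w1.png

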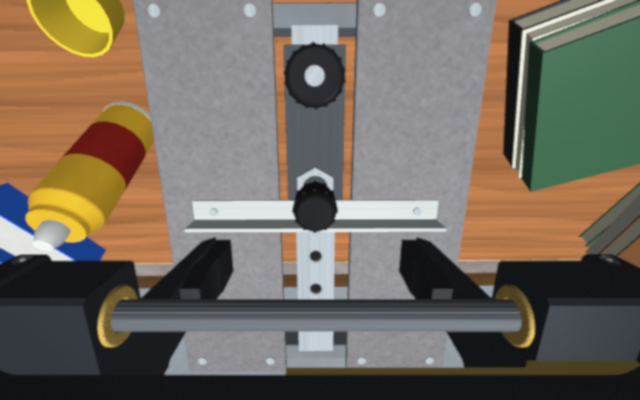

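The wrist view agrees with the prediction: the plunger knob is at (315,206) and the clamp knob at (315,75). I'll go down onto the plunger knob and grip it.

Request:
{"api": "arm_command", "payload": {
  "plan": [
    [0, 0, 0, 0.003, -0.001, 0.05, 0],
    [0, 0, 0, 0.003, -0.001, 0.09, 0],
    [0, 0, 0, 0.003, -0.001, 0.1, 0],
    [0, 0, 0, 0.003, -0.001, 0.1, 0],
    [0, 0, 0, 0.003, -0.001, 0.1, 1],
    [0, 0, 0, 0.003, -0.001, 0.1, 1],
    [0, 0, 0, 0.003, -0.001, 0.1, 1],
    [0, 0, 0, 0.003, -0.001, 0.1, 1],
    [0, 0, 0, 0.003, -0.001, 0.1, 1],
    [0, 0, 0, 0.003, -0.001, 0.1, 1]
  ],
  "newtons": 45
}}

```text
clock: 3.7
position: [0.5559, -0.0705, 0.1754]
tool_rot: [0.009, 0.966, 0.0, 0.258]
ft_force: [-0.8, 10.6, 2.8]
grip_width: 0.0304
```

```bash
python3 - <<'E'
from h import *
s=observe();print(s["clock"],s["grip_width"],s["ft_force"].round(2),toslope(s["position"]),delta(slope(0,0,.051)))
E
```

```text
3.7 0.0304412832626622 [-0.76 10.61  2.83] [-0.0033  0.0005  0.0498] [ 0.0042 -0.002  -0.0022 -0.0033 -0.0005 -0.0012]
```

Request:
{"api": "arm_command", "payload": {
  "plan": [
    [0, 0, 0, 0, 0, -0.005, 1],
    [0, 0, 0, 0, 0, -0.01, 1],
    [0, 0, 0, 0, 0, -0.0145, 1],
    [0, 0, 0, 0, 0, -0.0145, 1],
    [0, 0, 0, 0, 0, -0.0145, 1]
  ]
}}

```text
clock: 4.32
position: [0.5474, -0.0702, 0.1851]
tool_rot: [0.009, 0.967, 0.0, 0.256]
ft_force: [8.5, 3.2, -10.6]
grip_width: 0.0306
```

```bash
python3 - <<'E'
from h import *
s=observe();print(s["clock"],s["grip_width"],s["ft_force"].round(2),(s["ft_force"]@np.c_[X_,Y_,Z_]).round(1),toslope(s["position"]),delta(slope(0,0,.051)))
E
```

```text
4.325 0.030629960362641484 [  8.5    3.23 -10.6 ] [  2.    3.4 -13.4] [-0.0059  0.0007  0.0624] [ 0.0044 -0.0058 -0.0018 -0.006  -0.0007  0.0114]
```

Request:
{"api": "arm_command", "payload": {
  "plan": [
    [0, 0, 0, 0, 0, -0.0015, 1],
    [0, 0, 0, -0.01, 0, -0.0015, 1],
    [0, 0, 0, -0.025, 0, -0.0015, 1],
    [0, 0, 0, -0.04, 0, -0.0015, 1],
    [0, 0, 0, -0.055, 0, -0.0015, 1],
    [0, 0, 0, -0.07, 0, -0.0015, 1],
    [0, 0, 0, -0.085, 0, -0.0015, 1],
    [0, 0, 0, -0.1, 0, -0.0015, 1],
    [0, 0, 0, -0.112, 0, -0.0015, 1],
    [0, 0, 0, -0.12, 0, -0.0015, 1],
    [0, 0, 0, -0.12, 0, -0.0015, 1],
    [0, 0, 0, -0.12, 0, -0.0015, 1]
  ]
}}

```text
clock: 5.82
position: [0.6479, -0.0714, 0.2425]
tool_rot: [0.009, 0.968, 0.001, 0.252]
ft_force: [-3.8, 3.0, -13.4]
grip_width: 0.0305
```

```bash
cat > look.py <<'E'
from h import *
import sys
n=sys.argv[1]
s=observe();print(s["clock"],s["grip_width"],(s["ft_force"]@np.c_[X_,Y_,Z_]).round(1),toslope(s["position"]),delta(slope(0.12,0,.051)),s["joint_pos"].round(2))
a=optics.grab_frame("scene")[:,:,::-1];b=optics.grab_frame("side")[:,:,::-1]
A=cv2.resize(a[120:240,190:390],None,fx=4,fy=4,interpolation=cv2.INTER_CUBIC);B=cv2.resize(b[140:330,240:460],None,fx=3,fy=3,interpolation=cv2.INTER_CUBIC)
cv2.imwrite(f"pics/{n}a.png",A);cv2.imwrite(f"pics/{n}b.png",B)
E
python3 look.py u1
```

```text
5.825 0.03045602969050418 [-10.1   3.   -9.6] [0.1099 0.0012 0.0619] [ 0.006  -0.0148 -0.0018 -0.0103 -0.0012  0.0107] [-0.2  -0.07  2.04  0.15  0.67 -1.84]
```

View pics/u1a.png

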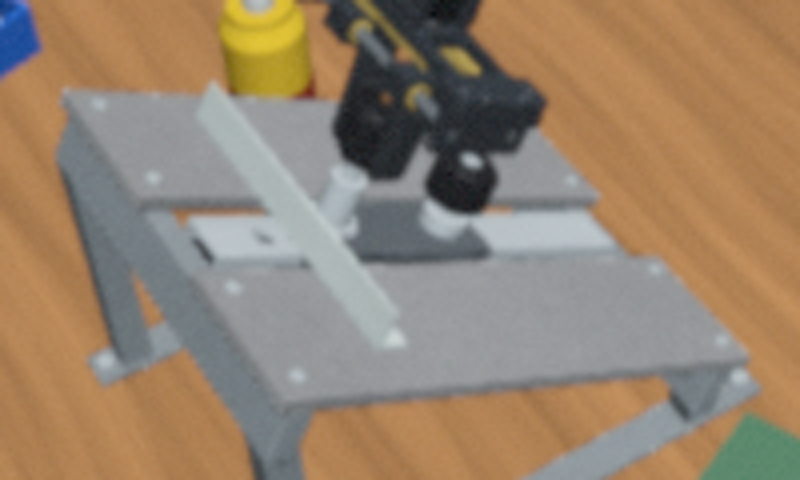

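View pics/u1b.png

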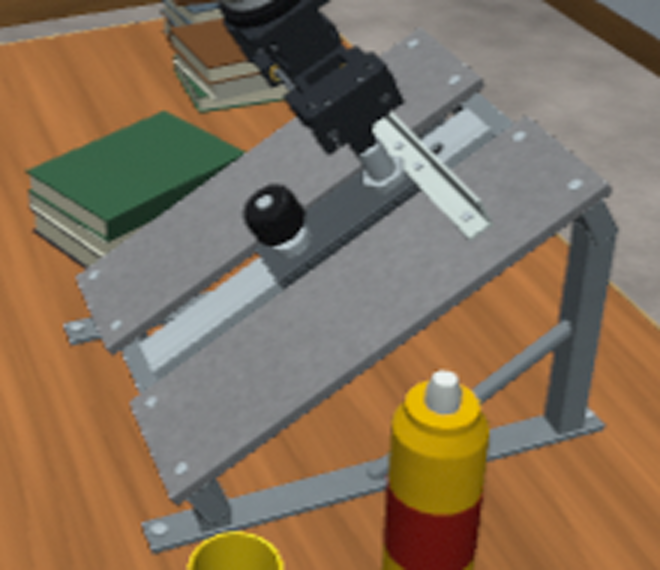

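```bash
cat > clampk.py <<'E'
from h import *
import sys
# args: scene-zoom uv, side-zoom uv
a,b,c,d=map(float,sys.argv[1:5])
S=optics.camera_params("scene");D=optics.camera_params("side")
X,e=tri([(S,(a/4+190-.375,b/4+120-.375)),(D,(c/3+240-.33,d/3+140-.33))]);print(toslope(X),e)
E
python3 clampk.py 461 181 273 213
python3 - <<'E'
import cv2,numpy as np
for n in("u1a","u1b"):
    im=cv2.imread(f"pics/{n}.png");m=(im.max(2)<65).astype(np.uint8)
    k,l,st,ce=cv2.connectedComponentsWithStats(m)
    print(n,[(st[i].tolist(),ce[i].round(1).tolist()) for i in range(1,k) if st[i,4]>800])
E
```

```text
[0.0188 0.0005 0.0456] [0.0005185964601806361, 0.0005185964601808015]
u1a [([336, 0, 206, 212, 18958], [427.9, 109.1])]
u1b [([218, 0, 185, 156, 14298], [315.9, 69.6]), ([107, 163, 122, 77, 1753], [153.2, 206.9]), ([283, 185, 136, 102, 818], [351.7, 234.9]), ([245, 186, 61, 61, 2467], [274.9, 216.6]), ([562, 216, 28, 108, 1381], [575.3, 269.8]), ([547, 338, 25, 89, 854], [558.8, 377.7])]
```

The clamp knob has moved 113 mm up the slope, so the sleeve is about 7 mm short of the fourth hole because the arm gives under the drag. I'll move it up the rest.

Request:
{"api": "arm_command", "payload": {
  "plan": [
    [0, 0, 0, -0.004, 0, 0, 1],
    [0, 0, 0, -0.007, 0, 0, 1],
    [0, 0, 0, -0.007, 0, 0, 1],
    [0, 0, 0, -0.007, 0, 0, 1]
  ]
}}

```text
clock: 6.42
position: [0.6546, -0.0715, 0.2465]
tool_rot: [0.009, 0.968, 0.001, 0.252]
ft_force: [-1.8, 4.3, -16.0]
grip_width: 0.0303
```

```bash
python3 look.py u2
```

```text
6.425 0.03030653417021022 [ -9.7   4.2 -12.9] [0.1176 0.0012 0.062 ] [ 0.0059 -0.0135 -0.0017 -0.0025 -0.0013  0.0109] [-0.19 -0.06  2.02  0.15  0.68 -1.84]
```

View pics/u2a.png

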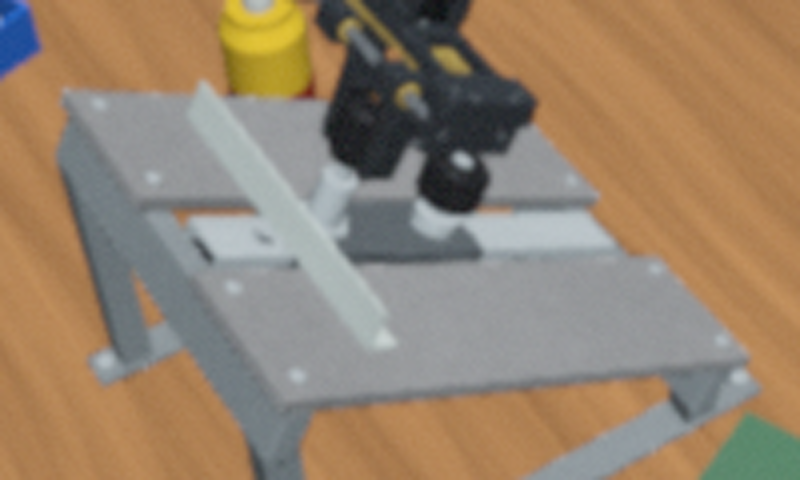

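View pics/u2b.png

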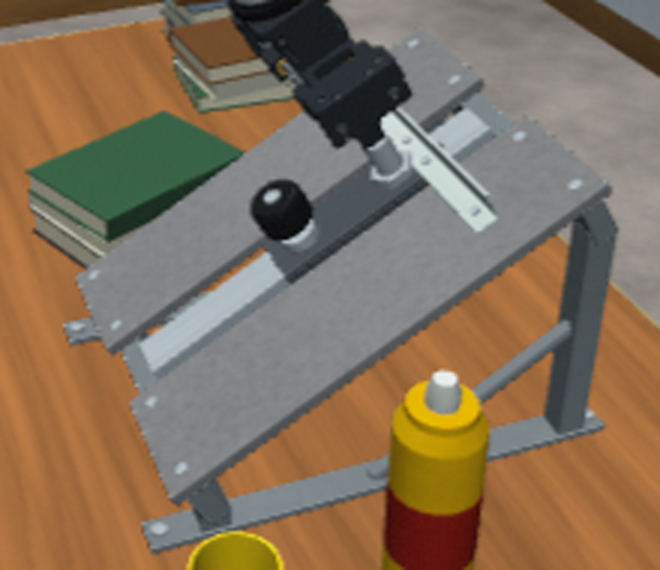

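The sleeve is now at about 0.120. I'll let go here so the pin snaps in.

Request:
{"api": "arm_command", "payload": {
  "plan": [
    [0, 0, 0, 0, 0, 0, 0],
    [0, 0, 0, 0, 0, 0, 0],
    [0, 0, 0, 0, 0, 0, 0],
    [0, 0, 0, 0, 0, 0, 0],
    [0, 0, 0, 0, 0, -0.04, 0],
    [0, 0, 0, 0, 0, -0.09, 0],
    [0, 0, 0, 0.03, 0, -0.12, 0],
    [0, 0, 0, 0.06, 0, -0.12, 0],
    [0, 0, 0, 0.06, 0, -0.12, 0],
    [0, 0, 0, 0.06, 0, -0.12, 0]
  ]
}}

```text
clock: 7.78
position: [0.5472, -0.0719, 0.3278]
tool_rot: [0.009, 0.966, -0.001, 0.259]
ft_force: [-0.6, -0.2, -0.2]
grip_width: 0.0879
```

```bash
python3 look.py u3; python3 - <<'E'
from h import *
w=optics.camera_params("wrist");cv2.imwrite("pics/w3.png",optics.grab_frame("wrist")[:,:,::-1])
for q in [(.12,0,.088),(.025,0,.060)]: print(np.round(proj(w,slope(*q)),1))
E
```

```text
7.775 0.08793464675043193 [-0.7 -0.2  0.1] [ 0.0653 -0.001   0.1861] [ 0.0018  0.0006 -0.0011 -0.0546  0.0008  0.1351] [-0.25 -0.34  2.11  0.15  0.87 -1.87]
[317.2 261.7]
[317.  149.4]
```

View pics/u3a.png

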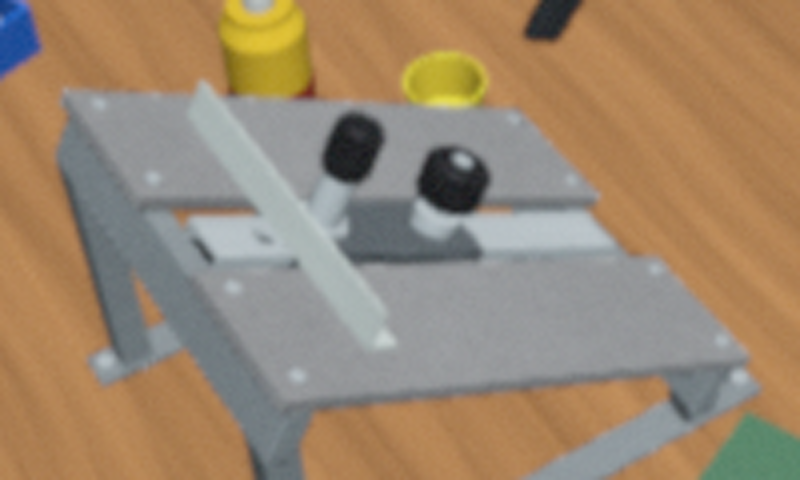

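View pics/u3b.png

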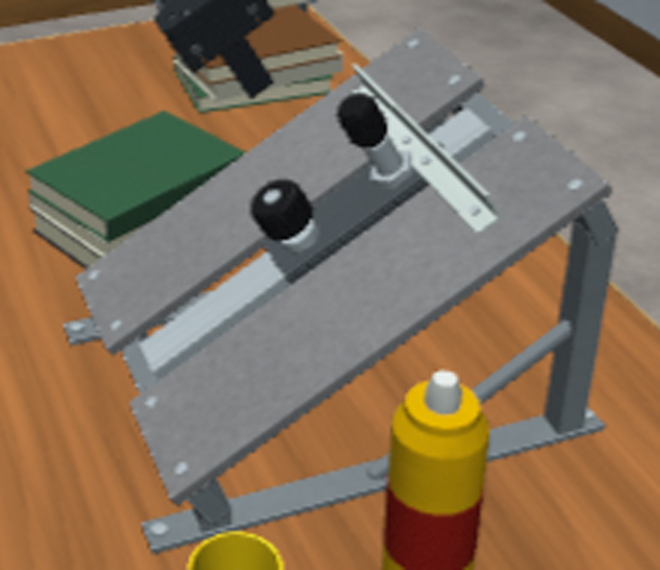

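View pics/w3.png

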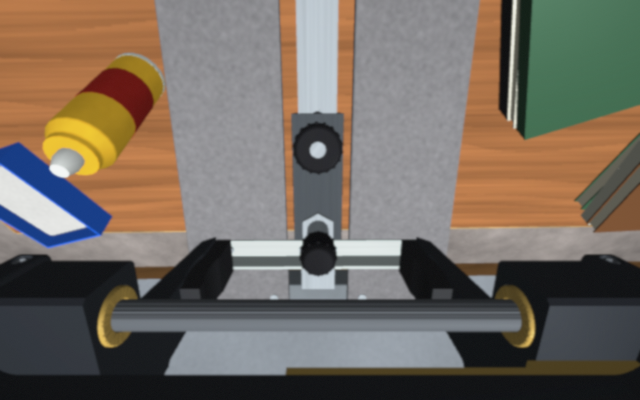

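The pictures show both knobs free: the plunger at (353,147) in the scene zoom and (362,120) in the side zoom. I'll check how far out from the tube they sit.

```bash
python3 clampk.py 353 147 362 120; python3 clampk.py 453 179 282 210
python3 - <<'E'
from h import *
print(delta(slope(.025,0,.035)))
for a in (-.95,):
    print(delta(slope(.025,0,.035),RT@Rot.from_rotvec([0,0,a]).as_matrix()))
E
```

```text
[ 0.1206 -0.0002  0.0705] [0.0001964738658269944, 0.00019647386582688774]
[ 0.0255 -0.0018  0.0453] [0.0004985008112628226, 0.0004985008112626114]
[ 0.0022 -0.0006 -0.0008  0.0401  0.0005  0.1506]
[ 2.400e-03  5.000e-04 -9.508e-01  4.010e-02  5.000e-04  1.506e-01]
```

The plunger is at s = 0.1206 and 70.5 mm out, the same height as when it started home, so it is seated in the fourth hole. Now the clamp knob.

Request:
{"api": "arm_command", "payload": {
  "plan": [
    [0, 0, -0.18, 0.02, 0, 0.03, 0],
    [0, 0, -0.36, 0.04, 0.0005, 0.07, 0],
    [0, 0, -0.54, 0.04, 0.0005, 0.11, 0],
    [0, 0, -0.54, 0.04, 0.0005, 0.14, 0],
    [0, 0, -0.54, 0.04, 0.0005, 0.15, 0],
    [0, 0, -0.54, 0.04, 0.0005, 0.15, 0],
    [0, 0, -0.54, 0.04, 0.0005, 0.15, 0]
  ]
}}

```text
clock: 8.8
position: [0.5873, -0.0717, 0.1784]
tool_rot: [-0.249, 0.933, -0.07, 0.249]
ft_force: [0.1, 0.3, -0.3]
grip_width: 0.088
```

```bash
python3 - <<'E'
from h import *
s=observe();print(s["clock"],(s["ft_force"]@np.c_[X_,Y_,Z_]).round(1),toslope(s["position"]),s["joint_pos"].round(2),delta(slope(.025,0,.035),RT@Rot.from_rotvec([0,0,-.54]).as_matrix()))
E
```

```text
8.8 [-0.1  0.3 -0.3] [ 0.0253 -0.0001  0.0367] [-0.22 -0.13  2.23  0.21  0.54 -2.47] [ 0.0012  0.0017 -0.0008  0.0002  0.0003  0.0017]
```

Request:
{"api": "arm_command", "payload": {
  "plan": [
    [0, 0, 0, 0, 0, 0.001, 1],
    [0, 0, 0, 0, 0, 0.001, 1],
    [0, 0, 0, 0, 0, 0.001, 1],
    [0, 0, 0, 0, 0, 0.001, 1],
    [0, 0, 0.18, 0, 0, 0.0012, 1],
    [0, 0, 0.36, 0, 0, 0.0013, 1],
    [0, 0, 0.54, 0, 0, 0.0015, 1],
    [0, 0, 0.72, 0, 0, 0.0017, 1],
    [0, 0, 0.9, 0, 0, 0.0019, 1],
    [0, 0, 1.08, 0, 0, 0.002, 1],
    [0, 0, 1.26, 0, 0, 0.0022, 1],
    [0, 0, 1.44, 0, 0, 0.0024, 1],
    [0, 0, 1.44, 0, 0, 0.0024, 1]
  ],
  "newtons": 25
}}

```text
clock: 10.42
position: [0.5877, -0.0691, 0.1749]
tool_rot: [0.429, 0.866, 0.113, 0.232]
ft_force: [-0.2, 11.2, 2.2]
grip_width: 0.043
```

```bash
cat > st.py <<'E'
from h import *
s=observe();R=Rot.from_quat(s["tool_rot"]).as_matrix();r=Rot.from_matrix(RT.T@R).as_rotvec()
print(s["clock"],"w",s["grip_width"].round(4),"F",(s["ft_force"]@np.c_[X_,Y_,Z_]).round(1),"T",(s["ft_torque"]@np.c_[X_,Y_,Z_]).round(2),toslope(s["position"]),s["joint_pos"].round(2),"rot",r.round(3))
E
python3 st.py; python3 look.py c1
```

```text
10.425 0.04300298813452531 [ 0.8 11.2  2.1] [0.0239 0.0025 0.0335] [ 0.0048 -0.0044 -0.9035 -0.0613  0.074  -0.0177] [-0.22 -0.12  2.23  0.21  0.53 -1.03]Traceback (most recent call last):
  File "st.py", line 3, in <module>
    print(s["clock"],"w",s["grip_width"].round(4),"F",(s["ft_force"]@np.c_[X_,Y_,Z_]).round(1),"T",(s["ft_torque"]@np.c_[X_,Y_,Z_]).round(2),toslope(s["position"]),s["joint_pos"].round(2),"rot",r.round(3))
                         ^^^^^^^^^^^^^^^^^^^^^
AttributeError: 'float' object has no attribute 'round'
```

View pics/c1b.png

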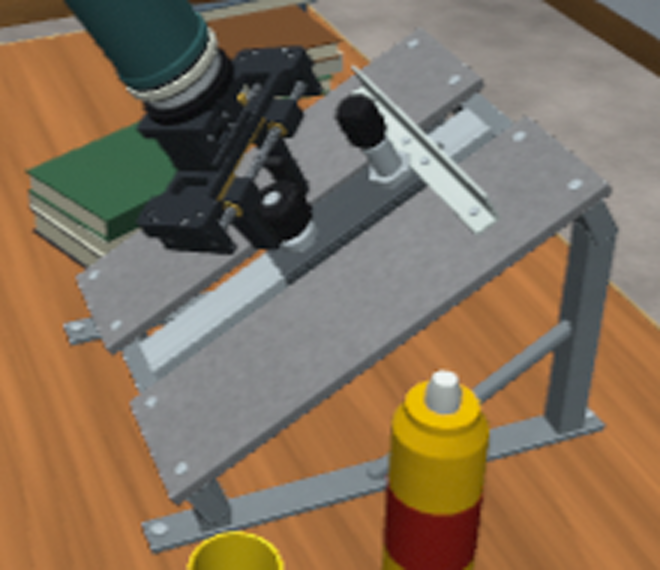

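The knob turned with the hand: the white cap detail rotated and the grip held at 43 mm wide. I'll carry on the stroke and shift 2 mm sideways to ease the side load.

Request:
{"api": "arm_command", "payload": {
  "plan": [
    [0, 0, 0.18, 0.001, 0.001, 0.0002, 1],
    [0, 0, 0.36, 0.0016, 0.0012, 0.0003, 1],
    [0, 0, 0.54, 0.0016, 0.0012, 0.0005, 1],
    [0, 0, 0.72, 0.0016, 0.0012, 0.0007, 1],
    [0, 0, 0.9, 0.0016, 0.0012, 0.0009, 1],
    [0, 0, 1.08, 0.0016, 0.0012, 0.001, 1],
    [0, 0, 1.26, 0.0016, 0.0012, 0.0012, 1],
    [0, 0, 1.44, 0.0016, 0.0012, 0.0014, 1],
    [0, 0, 1.62, 0.0016, 0.0012, 0.0015, 1],
    [0, 0, 1.8, 0.0016, 0.0012, 0.0017, 1],
    [0, 0, 1.98, 0.0016, 0.0012, 0.0019, 1],
    [0, 0, 2.16, 0.0016, 0.0012, 0.0021, 1],
    [0, 0, 2.34, 0.0016, 0.0012, 0.0022, 1],
    [0, 0, 2.52, 0.0016, 0.0012, 0.0024, 1],
    [0, 0, 2.7, 0.0016, 0.0012, 0.0026, 1],
    [0, 0, 2.88, 0.0016, 0.0012, 0.0028, 1],
    [0, 0, 3.06, 0.0016, 0.0012, 0.0029, 1],
    [0, 0, 3.06, 0.0016, 0.0012, 0.0029, 1]
  ]
}}

```text
clock: 12.78
position: [0.5908, -0.0722, 0.1735]
tool_rot: [0.882, -0.393, 0.24, -0.101]
ft_force: [4.5, -10.6, -3.4]
grip_width: 0.0434
```

```bash
sed -i 's/s\["grip_width"\].round(4)/round(s["grip_width"],4)/' st.py; python3 st.py
```

```text
12.775 w 0.0434 F [  2.3 -10.5  -5.2] T [-1.7   0.03 -0.08] [ 0.0259 -0.0006  0.0307] [-0.22 -0.12  2.23  0.2   0.52  2.04] rot [ 5.000e-03  1.000e-03 -2.322e+00]
```

Request:
{"api": "arm_command", "payload": {
  "plan": [
    [0, 0, 0, 0, 0, 0, 0],
    [0, 0, 0, 0, 0, 0, 0],
    [0, 0, 0, 0, 0, -0.003, 0],
    [0, 0, -0.18, 0, 0, -0.003, 0],
    [0, 0, -0.36, 0, 0, -0.003, 0],
    [0, 0, -0.54, 0, 0, -0.003, 0],
    [0, 0, -0.72, 0, 0, -0.003, 0],
    [0, 0, -0.9, 0, 0, -0.003, 0],
    [0, 0, -1.08, 0, 0, -0.003, 0],
    [0, 0, -1.26, 0, 0, -0.003, 0],
    [0, 0, -1.44, 0, 0, -0.003, 0],
    [0, 0, -1.62, 0, 0, -0.003, 0],
    [0, 0, -1.8, 0, 0, -0.003, 0],
    [0, 0, -1.98, 0, 0, -0.003, 0],
    [0, 0, -2.16, 0, 0, -0.003, 0],
    [0, 0, -2.34, 0, 0, -0.003, 0],
    [0, 0, -2.34, 0, 0, -0.003, 0]
  ]
}}

```text
clock: 14.9
position: [0.5876, -0.0691, 0.175]
tool_rot: [0.706, 0.659, 0.187, 0.179]
ft_force: [0.4, -0.5, 0.3]
grip_width: 0.088
```

```bash
python3 st.py; python3 look.py c2
```

```text
14.9 w 0.088 F [ 0.5 -0.5  0.1] T [-0.05  0.33  0.05] [0.0238 0.0024 0.0336] [-0.22 -0.13  2.23  0.2   0.53 -0.3 ] rot [-1.000e-03  3.000e-03  1.622e+00]
14.9 0.08796172144459147 [ 0.5 -0.5  0.1] [0.0238 0.0024 0.0336] [ 1.0000e-03 -2.9000e-03 -1.6225e+00  2.6000e-03  9.6100e-02 -1.7500e-02] [-0.22 -0.13  2.23  0.2   0.53 -0.3 ]
```

View pics/c2b.png

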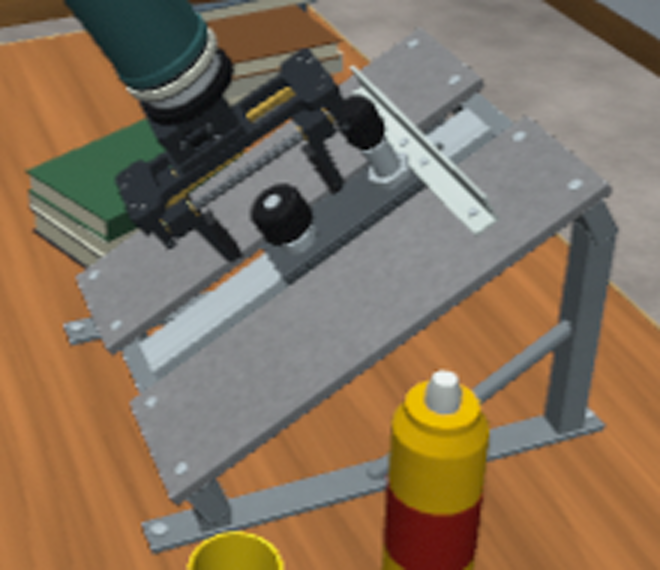

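Request:
{"api": "arm_command", "payload": {
  "plan": [
    [0, 0, 0, -0.002, 0.001, 0, 1],
    [0, 0, 0, -0.002, 0.001, 0, 1],
    [0, 0, 0, -0.002, 0.001, 0, 1],
    [0, 0, 0, -0.002, 0.001, 0, 1],
    [0, 0, 0.18, -0.002, 0.001, 0.0002, 1],
    [0, 0, 0.36, -0.002, 0.001, 0.0003, 1],
    [0, 0, 0.54, -0.002, 0.001, 0.0005, 1],
    [0, 0, 0.72, -0.002, 0.001, 0.0007, 1],
    [0, 0, 0.9, -0.002, 0.001, 0.0009, 1],
    [0, 0, 1.08, -0.002, 0.001, 0.001, 1],
    [0, 0, 1.2, -0.002, 0.001, 0.0011, 1]
  ],
  "newtons": 30
}}

```text
clock: 16.38
position: [0.588, -0.0711, 0.1737]
tool_rot: [0.956, 0.144, 0.254, 0.041]
ft_force: [-3.8, 2.2, 2.7]
grip_width: 0.043
```

```bash
python3 st.py
```

```text
16.375 w 0.043 F [-2.   2.1  4.2] T [0.17 0.65 0.1 ] [0.0235 0.0005 0.0322] [-0.22 -0.12  2.23  0.21  0.53  0.9 ] rot [0.004 0.005 2.825]
```

Request:
{"api": "arm_command", "payload": {
  "plan": [
    [0, 0, 0.12, 0, 0, 0.0001, 1],
    [0, 0, 0.24, 0, 0, 0.0002, 1],
    [0, 0, 0.36, 0, 0, 0.0003, 1],
    [0, 0, 0.48, 0, 0, 0.0004, 1],
    [0, 0, 0.48, 0, 0, 0.0004, 1]
  ]
}}

```text
clock: 17.0
position: [0.5882, -0.0706, 0.1734]
tool_rot: [0.963, -0.084, 0.256, -0.02]
ft_force: [-3.8, 3.4, 3.1]
grip_width: 0.0429
```

```bash
python3 st.py
```

```text
17.0 w 0.0429 F [-1.8  3.3  4.6] T [0.58 0.64 0.48] [0.0236 0.0009 0.0319] [-0.22 -0.12  2.23  0.21  0.53  1.37] rot [-0.006 -0.005 -2.983]
```

Request:
{"api": "arm_command", "payload": {
  "plan": [
    [0, 0, 0.12, 0, 0, 0.0001, 1],
    [0, 0, 0.24, 0, 0, 0.0002, 1],
    [0, 0, 0.36, 0, 0, 0.0003, 1],
    [0, 0, 0.48, 0, 0, 0.0003, 1],
    [0, 0, 0.48, 0, 0, 0.0003, 1]
  ]
}}

```text
clock: 17.62
position: [0.5896, -0.0714, 0.1743]
tool_rot: [0.915, -0.31, 0.246, -0.08]
ft_force: [-1.2, 1.2, 2.9]
grip_width: 0.043
```

```bash
python3 st.py
```

```text
17.625 w 0.043 F [0.4 1.2 3.2] T [0.14 0.38 0.35] [0.0253 0.0001 0.032 ] [-0.22 -0.12  2.23  0.21  0.53  1.85] rot [-2.000e-03 -3.000e-03 -2.505e+00]
```

The torque rose from 0.1 to about 0.4 N m and has levelled off, so either it has reached the stop or the pads are slipping. I'll grip harder and give it another turn to confirm.

Request:
{"api": "arm_command", "payload": {
  "plan": [
    [0, 0, 0, 0, 0, 0, 1],
    [0, 0, 0, 0, 0, 0, 1],
    [0, 0, 0.12, 0, 0, 0, 1],
    [0, 0, 0.24, 0, 0, 0, 1],
    [0, 0, 0.36, 0, 0, 0, 1],
    [0, 0, 0.48, 0, 0, 0, 1],
    [0, 0, 0.48, 0, 0, 0, 1]
  ],
  "newtons": 58
}}

```text
clock: 18.5
position: [0.5895, -0.0725, 0.1744]
tool_rot: [0.815, -0.519, 0.221, -0.135]
ft_force: [-4.4, -2.7, 5.3]
grip_width: 0.0427
```

```bash
python3 st.py
```

```text
18.5 w 0.0427 F [-1.1 -2.8  6.8] T [-0.46  0.59  1.05] [ 0.0253 -0.001   0.0321] [-0.22 -0.12  2.23  0.2   0.53  2.33] rot [-1.000e-03  0.000e+00 -2.026e+00]
```

At 58 N grip the torque reached 1.05 N m with the pads slipping, so the screw is at its stop. I'll release, back off and check.

Request:
{"api": "arm_command", "payload": {
  "plan": [
    [0, 0, 0, 0, 0, 0, 0],
    [0, 0, 0, 0, 0, 0, 0],
    [0, 0, 0, 0, 0, 0, 0],
    [0, 0, 0, 0, 0, -0.04, 0],
    [0, 0, 0, 0, 0, -0.09, 0],
    [0, 0, 0, 0, 0, -0.14, 0],
    [0, 0, 0, 0, 0, -0.18, 0],
    [0, 0, 0, 0, 0, -0.18, 0],
    [0, 0, 0, 0, 0, -0.18, 0]
  ]
}}

```text
clock: 19.62
position: [0.4992, -0.0703, 0.3284]
tool_rot: [0.814, -0.52, 0.219, -0.136]
ft_force: [0.4, -0.6, -0.3]
grip_width: 0.0882
```

```bash
python3 st.py; python3 look.py f1
```

```text
19.625 w 0.0882 F [ 0.2 -0.6 -0.4] T [ 0.11  0.4  -0.04] [ 0.0241 -0.0003  0.2106] [-0.28 -0.45  2.18  0.17  0.92  2.36] rot [-4.000e-03 -1.000e-03 -2.022e+00]
19.625 0.08823576522286893 [ 0.2 -0.6 -0.4] [ 0.0241 -0.0003  0.2106] [ 4.2000e-03  1.0000e-03  2.0219e+00  4.2100e-02 -8.6600e-02  1.5940e-01] [-0.28 -0.45  2.18  0.17  0.92  2.36]
```

View pics/f1a.png

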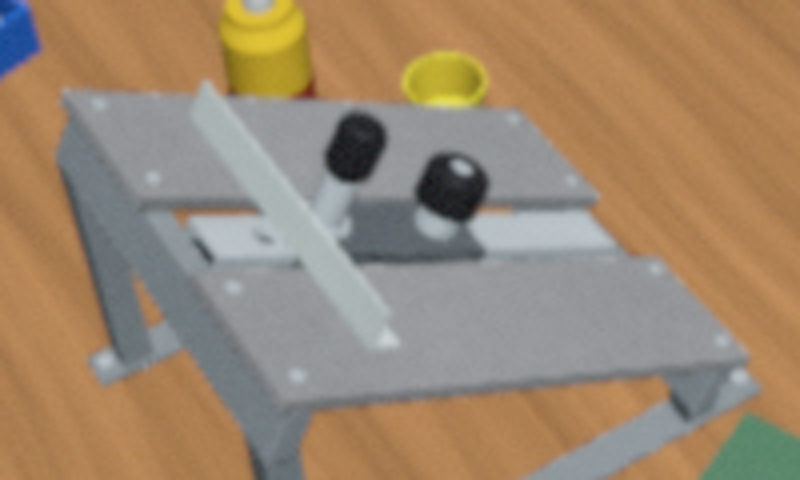

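View pics/f1b.png

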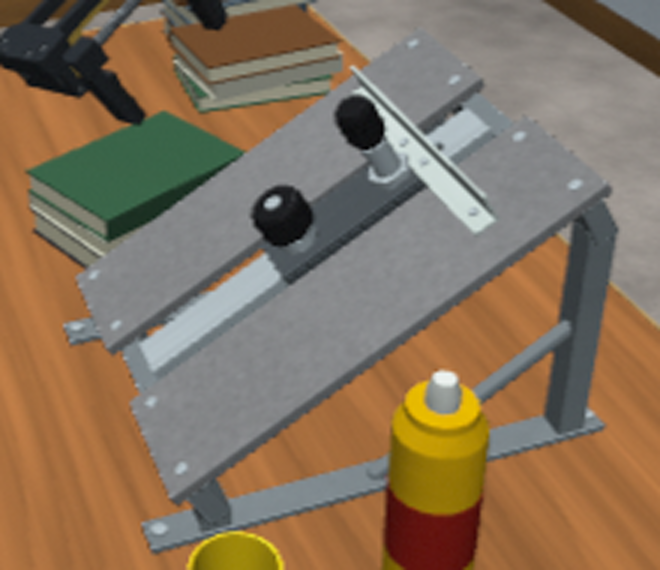

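The scene zoom now shows the plunger at about (356,147) and the clamp at (453,186). In the side zoom they are at (360,122) and (282,216), so the clamp knob has sunk. The can, cap and books haven't moved.

```bash
python3 clampk.py 356 147 360 122; python3 clampk.py 453 187 282 216.5
```

```text
[ 0.1182 -0.0005  0.0704] [3.9854578840410006e-05, 3.985457884047498e-05]
[ 0.0225 -0.0011  0.0392] [0.0003115483395979872, 0.00031154833959797103]
```

```bash
python3 -c "
from cell import manip;print(manip.close_job())"
```

```text
the job is handed in; nothing more can be done
None
```

I raised the ledge to the fourth hole, let the plunger snap in, and screwed the clamp knob clockwise in two strokes until it was tight. The job was handed in at about 20 s of the 67 s allowed.

- **Sleeve:** it measures about 0.118 m, inside the 0.115–0.125 m window. It was 0.1206 m just after the pin dropped, so it shifted about 2 mm while the clamp was being tightened.
- **Plunger:** the knob is 70.4 mm out from the tube, the same reading as when it started home. The given height is 68 mm; the 2 mm offset was there from the first measurement.
- **Clamp:** the knob sank about 6 mm, roughly 6.4 rad of turn. At the end it held against 1.05 N m with the pads slipping on it, so I take it to be at its stop. I have no direct reading of its angle.
- **Surroundings:** the books, spray can and cap look unmoved in the last pictures, though I did not measure them. The gripper is open and clear, with forces near zero.

On the first slide up, the sleeve stopped about 7 mm short of the hole because the arm gave under the drag. I saw this in the pictures and corrected it before letting the plunger go.

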